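Line up the craft supplies by height on the display board

ROBOT

A 7-joint arm with a two-finger parallel gripper is mounted at the origin on a cart in front of the work surface, level with it; the furniture and walls round the work are solid. World frame = base frame: x ahead of the robot, y to its left, z up, the work surface at z = 0. Lengths are in m, angles in rad, forces in N, time in s.
With the tool pointing down it reaches from about 0.4 to 0.875 m from the base axis. Payload 4.4 kg.
Tool frame: the origin (TCP) lies between the finger pads; the fingertips stand 14 mm ahead of it and the grasp point (between the pads) lies 5 mm behind it; z points along the fingers, y is the line along which they close (so a half turn about z gives the same grasp; the last joint's range is limited). The gripper opens to 85 mm and grips with 20 to 120 N. Pads are 22 mm wide; open, the fingers measure 114 mm over their backs; the gripper's body (76 mm by 85 mm) begins 54 mm behind the grasp point. The pads swing forward as they close: fully open they stand 13 mm farther back than shut.
Start: joints at [-1.356, 0.628, 0.038, 1.517, -0.027, 0.996, -0.02], TCP at [0.18, 0.625, 0.245] pointing down, gripper open.
Joint ranges: [-3.06, 3.06], [-0.37, 2.12], [-1.25, 1.32], [0.18, 2.47], [-1.1, 4.24], [0.23, 1.98], [-2.94, 2.94]. Speed limits (rad/s): [2.57, 2.57, 3.14, 3.14, 3.14, 3.14, 3.14].

INTERFACE

Orientations are given as [roll, pitch, yaw] about the fixed x, y, z axes, in that order (R = Rz(yaw) Ry(pitch) Rx(roll)).
In Python, from rig import bot gives the robot as it stands.
- The arm moves only by the tool apply_moves, never from a script. Its argument "rows" is a list that holds one entry, the list of rows, each a list of 5 numbers: the shift along the tool's x, y, z in mm, then the turn about the tool's z in rad, then the opening, from 0 (shut) to 1 (fully open). A call has 1 to 20 rows; each row shifts and turns the commanded pose from where the row before left it, along the tool's axes as they then stand; what a row does not reach is not made up. A row lasts 1/8 s, in which the tool goes at most 62.5 mm and 10.7 degrees, less where a joint would pass 70% of its speed; a pose out of reach is approached as far as the arm can. A call with a gripper value outside its range is refused whole. The fingers move at their own pace and stop on an object; "newtons" is the grip in N (left out, the last holds). Time passes only in rows, so rows that do not move let the fingers close. It gives the time, the measured TCP pose, the force, the opening and the grip force at its end, in the units of the state.
- bot.get_obs(): the state, without advancing time (a new reading comes with each control period).
- bot.camera(name): name is "scene" or "top" or "wrist"; returns a dict with "frame" (480x640x3 uint8, red, green, blue), "range_z" (480x640 float32, m along the optical axis (not along the pixel's ray), 0 where there is no reading), "K" (3x3 intrinsics, pixels), "k1" (the pictures are not rectified: a ray, as slopes to the right and down, at radius r is drawn at 1 + k1 r^2 times it, then the intrinsics apply), "xyz" and "orientation" of the camera in the world. Camera axes: x right, y down, z forward; pixel columns grow to the right and rows downward; lengths in m; the calibration is good to about 2 mm. A picture is of the moment at which its call begins.
- bot.sign_off(): hands the job in; it is judged then, once.
The state is a dict: "clock": time; "q": joint angles; "dq": joint speeds; "effort": joint torques, N m; "ee_pos": TCP position; "tool_rot": TCP orientation; "ft_force": force on the tool from outside, world axes, zero at the start; "wrist_torque": the same for the moment, N m; "gripper_width": finger opening in m; "grip_force": force on a finger pad.
Only numpy, scipy, OpenCV 4.12 (cv2) and the standard library are available. Lean on these libraries where they do the work, as an engineer would, in place of code of your own. Each camera call takes 0.05 s, during which the arm holds its last target. There are 200 camera calls.

TASK

Line up the four containers standing in front of the wooden board: put them on it in order of height, one centred on each of its cork discs: the tallest on the disc beside the dark wooden block, then step by step down to the shortest on the disc beside the pale thread spool. Set each down gently and upright, without dropping it or knocking others over.

Things in the scene. Friction and masses are not known exactly. Their poses are not given: they have to be found in the camera images.
- gesso_pot: Small round pot, black body with white cap, 30 mm across, 48 mm tall: the shortest. Loose, upright, about 50 g; grip its side. Origin at the centre of its underside, z up.
- toothpick_tub: Round clear tub full of upright pale toothpicks, 38 mm across, 71 mm tall over the picks: second shortest. Only the lower 42 mm (the tub, 38 mm across) can be gripped. Loose, upright, about 45 g. Origin at the centre of its underside, z up.
- thinner_bottle: Squat bottle, red and white below, clear shoulder, white cap, 50 mm across, 94 mm tall: second tallest. Loose, upright, about 150 g; grip the straight body, which is 49 mm across up to 74 mm above its foot, leaving room for the cap under the palm of the gripper (50 to 60 mm above its foot is good). Origin at the centre of its underside, z up.
- medium_bottle: Tall white round bottle with a green band and white cap, 53 mm across, 136 mm tall: the tallest. Loose, upright, about 260 g; grip the body, 53 mm across, 70 to 95 mm above its foot, leaving room for the cap under the palm of the gripper. Origin at the centre of its underside, z up.
- pad_a: One of four equal cork discs, 72 mm across, 2 mm thick, fixed in a straight row 90 mm apart on a pale wooden board (94 x 450 x 12 mm) that is fixed to the table at a slight yaw; the disc's top is 14 mm above the table. Origin at the centre of the disc's underside (z = 12 mm above the table), z up, y along the row. In the row order a, b, c, d this is an end disc, at the robot's left.
- pad_b: One of four equal cork discs, 72 mm across, 2 mm thick, fixed in a straight row 90 mm apart on a pale wooden board (94 x 450 x 12 mm) that is fixed to the table at a slight yaw; the disc's top is 14 mm above the table. Origin at the centre of the disc's underside (z = 12 mm above the table), z up, y along the row. In the row order a, b, c, d this is the second from the robot's left.
- pad_c: One of four equal cork discs, 72 mm across, 2 mm thick, fixed in a straight row 90 mm apart on a pale wooden board (94 x 450 x 12 mm) that is fixed to the table at a slight yaw; the disc's top is 14 mm above the table. Origin at the centre of the disc's underside (z = 12 mm above the table), z up, y along the row. In the row order a, b, c, d this is the third from the robot's left.
- pad_d: One of four equal cork discs, 72 mm across, 2 mm thick, fixed in a straight row 90 mm apart on a pale wooden board (94 x 450 x 12 mm) that is fixed to the table at a slight yaw; the disc's top is 14 mm above the table. Origin at the centre of the disc's underside (z = 12 mm above the table), z up, y along the row. In the row order a, b, c, d this is an end disc, at the robot's right.
- end_block: Dark reddish-brown square wooden block, 24 x 21 x 34 mm, fixed on the board at one end of the row, 68 mm beyond the centre of the end disc; it marks the end for the tallest. It may be at either end. Origin at the centre of its underside, z up.
- end_spool: Pale wooden thread spool, 26 mm across, 29 mm tall, fixed upright on the board at the other end of the row, 68 mm beyond the centre of the end disc; it marks the end for the shortest. Origin at the centre of its underside, z up.
Mind the look-alikes: they are no part of the job. What is shaped like the medium_bottle but yellow is not meant. Leave any red look-alike of the toothpick_tub alone.

How it is judged:
At the end, for the whole second after the job is handed in: From the block's end to the spool's end stand the medium bottle, thinner bottle, toothpick tub and gesso pot, each resting upright (within 0.1 rad) on its own disc, its axis within 15 mm of the disc's centre, released and at rest (((horizontal distance between end_block and pad_a below 0.1 m and horizontal distance between gesso_pot and pad_d below 0.015 m and z of gesso_pot in the frame of pad_d between -0.003 and 0.007 m and horizontal distance between toothpick_tub and pad_c below 0.015 m and z of toothpick_tub in the frame of pad_c between -0.003 and 0.007 m and horizontal distance between thinner_bottle and pad_b below 0.015 m and z of thinner_bottle in the frame of pad_b between -0.003 and 0.007 m and horizontal distance between medium_bottle and pad_a below 0.015 m and z of medium_bottle in the frame of pad_a between -0.003 and 0.007 m) or (horizontal distance between end_block and pad_d below 0.1 m and horizontal distance between gesso_pot and pad_a below 0.015 m and z of gesso_pot in the frame of pad_a between -0.003 and 0.007 m and horizontal distance between toothpick_tub and pad_b below 0.015 m and z of toothpick_tub in the frame of pad_b between -0.003 and 0.007 m and horizontal distance between thinner_bottle and pad_c below 0.015 m and z of thinner_bottle in the frame of pad_c between -0.003 and 0.007 m and horizontal distance between medium_bottle and pad_d below 0.015 m and z of medium_bottle in the frame of pad_d between -0.003 and 0.007 m)) and angle between each of gesso_pot, toothpick_tub, thinner_bottle, medium_bottle's own z axis and vertical below 0.1 rad and linear speed of each of gesso_pot, toothpick_tub, thinner_bottle, medium_bottle below 0.02 m/s and contact force between each of gesso_pot, toothpick_tub, thinner_bottle, medium_bottle and the fingers below 0.1 N); the robot touches nothing.
It fails at once if A container is dropped (or knocked over): it moves faster than 0.7 m/s while the fingers do not touch it ((linear speed of gesso_pot above 0.7 m/s and contact force between gesso_pot and the fingers below 0.05 N) or (linear speed of toothpick_tub above 0.7 m/s and contact force between toothpick_tub and the fingers below 0.05 N) or (linear speed of thinner_bottle above 0.7 m/s and contact force between thinner_bottle and the fingers below 0.05 N) or (linear speed of medium_bottle above 0.7 m/s and contact force between medium_bottle and the fingers below 0.05 N)).
It also fails if it takes over 104 s, if anything falls off the work surface, if the arm or the gripper's body presses on something with over 40 N, if the wrist force passes 120 N, or if a joint passes its speed limit or range.

## Working session

There is one attempt and no reset: what is moved stays moved. The work goes in short steps, Python scripts to look and compute and a tool call to move; the robot and the scene stay as the last step left them, time stands still between calls to the robot, and variables do not carry over. Pictures are saved under pics/ and viewed, at most 14 in all, crops included, and the job is handed in when it is done.

Besides the shell and the picture viewer there is one more tool, called after "Emit:" as name([rows], argument=value, ...), one row to a line, values as JSON. apply_moves: Moves the arm, as the interface text tells. Its arguments: {"type":"object","properties":{"rows":{"type":"array","items":{"type":"array","items":{"type":"array","items":{"type":"number"}}}},"newtons":{"type":"number"}},"required":["rows"]}

```bash
mkdir -p pics; ls
cat > h.py <<'E'
import numpy as np, cv2, pickle
from scipy.spatial.transform import Rotation as R
def grab(n,tag):
    from rig import bot
    c=bot.camera(n); pickle.dump(c,open(f'pics/{tag}.pkl','wb')); cv2.imwrite(f'pics/{tag}.png',c['frame'][:,:,::-1]); return c
def load(t): return pickle.load(open(f'pics/{t}.pkl','rb'))
def rot(c):
    o=np.array(c['orientation'],float)
    return o if o.shape==(3,3) else R.from_euler('xyz',o).as_matrix()
def rays(c,uv):
    K=np.array(c['K']);d=np.array([c['k1'],0,0,0,0],float)
    p=cv2.undistortPoints(np.array(uv,float).reshape(-1,1,2),K,d).reshape(-1,2)
    return p
def plane(c,uv,z):
    p=rays(c,uv);w=np.c_[p,np.ones(len(p))]@rot(c).T;o=np.array(c['xyz'])
    return o+w*((z-o[2])/w[:,2:])
def pts(c,uv):
    uv=np.array(uv).reshape(-1,2);p=rays(c,uv);d=c['range_z'][uv[:,1].astype(int),uv[:,0].astype(int)]
    return np.array(c['xyz'])+(np.c_[p,np.ones(len(p))]*d[:,None])@rot(c).T
E
python3 - <<'E'
from h import *
from rig import bot
print(bot.get_obs())
for n in('scene','top','wrist'):
    c=grab(n,n+'0');print(n,c['K'],c['k1'],c['xyz'],c['orientation'])
E
```

```text
pics
{'clock': 0.0, 'q': array([-1.35580294,  0.62936334,  0.03844885,  1.51836693, -0.02695899,
        0.99629376, -0.01998133]), 'dq': array([-8.72635503e-05, -9.89642404e-04, -2.17747387e-04,  9.73436715e-05,
       -2.87033213e-04, -3.42363880e-04, -1.04393865e-03]), 'effort': array([-9.94213769e-05, -5.63389564e+01,  1.22617867e+00, -1.93449730e+01,
        1.10016949e-02,  1.05383285e-02,  1.05059598e-05]), 'ee_pos': array([0.17994791, 0.62397264, 0.24437839]), 'tool_rot': array([-3.13968043e+00,  6.45446601e-05,  2.86083475e+00]), 'ft_force': array([ 0.20478892, -0.55086182,  0.12024102]), 'wrist_torque': array([-0.01004723,  0.0067275 , -0.04504033]), 'grip_force': 0.0, 'gripper_width': 0.08554471057570831}
scene [[490.78108974   0.         317.6837388 ]
 [  0.         490.78108974 237.06837689]
 [  0.           0.           1.        ]] 0.039376927430941795 [0.24765156 0.68466805 0.59164698] [-2.2358169  -0.01131608 -2.636695  ]
top [[446.73619705   0.         315.8171671 ]
 [  0.         446.73619705 228.97991064]
 [  0.           0.           1.        ]] -0.06176730585046266 [0.41073035 0.02075343 0.88688179] [-2.91399417  0.00563685 -1.44195918]
wrist [[432.85687236   0.         319.93661188]
 [  0.         432.85687236 246.19375874]
 [  0.           0.           1.        ]] -0.0676034035298586 [0.11009814 0.64582479 0.37302143] [2.84865732e+00 1.17472916e-03 1.29162511e+00]
```

View pics/top0.png

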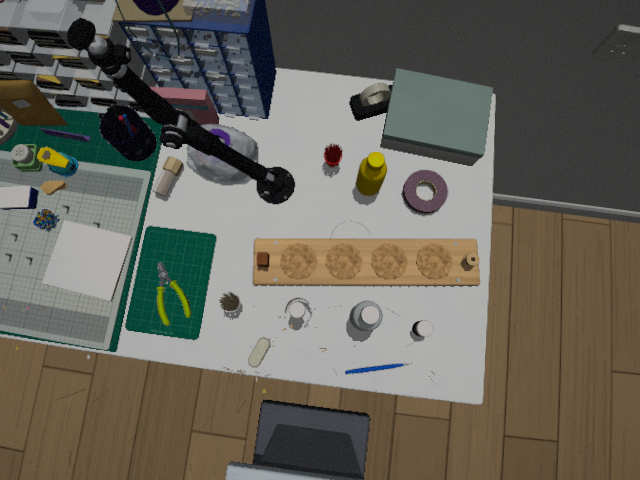

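View pics/scene0.png

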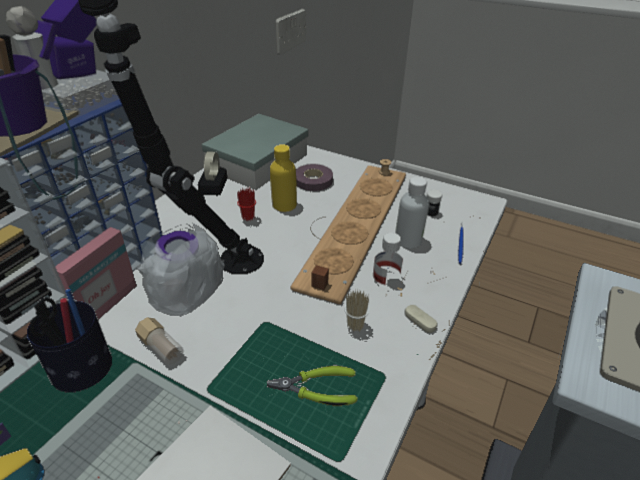

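The top view shows the board row: block at (263,260) on the left, spool at (471,260), and cork discs at about (298,261), (343,261), (388,261) and (434,261).

- **Bottles:** the white one at (366,316) matches medium_bottle (white, green band). The yellow one at (371,175) is the look-alike.
- **Tubs:** the pale picks at (230,302) match toothpick_tub. The red one at (333,155) is the look-alike.
- **Others:** thinner_bottle is at (297,312) and gesso_pot at (422,328).

I'll confirm these in a crop and measure from both views.

```bash
cat > m.py <<'E'
from h import *
T,S=load('top0'),load('scene0')
t=T['frame'][225:345,200:490,::-1];s=S['frame'][150:345,285:475,::-1]
a=cv2.resize(t,(790,327),interpolation=cv2.INTER_CUBIC);b=cv2.resize(s,(266,273))
cv=np.zeros((600,790,3),np.uint8);cv[:327]=a;cv[327:,:266]=b
r=cv2.resize(S['frame'][140:230,225:305,::-1],(240,270));cv[327:597,280:520]=r
cv2.imwrite('pics/crop1.png',cv)
def cloud(c):
    v,u=np.mgrid[0:480,0:640];uv=np.c_[u.ravel(),v.ravel()];return pts(c,uv),c['range_z'].ravel()>0
PT,gt=cloud(T);PS,gs=cloud(S)
boxes=dict(tub=(218,290,243,318),thin=(284,297,312,328),med=(350,298,384,336),gesso=(411,317,434,340),block=(255,250,271,270),spool=(463,250,480,270))
for n,(u0,v0,u1,v1) in boxes.items():
    c=plane(T,[[(u0+u1)/2,(v0+v1)/2]],0.03)[0]
    for nm,P,g in(('T',PT,gt),('S',PS,gs)):
        m=g&(np.hypot(*(P-c)[:,:2].T)<.06)&(P[:,2]>.018);Q=P[m]
        if len(Q)<5: print(n,nm,len(Q));continue
        top=np.percentile(Q[:,2],98);q=Q[Q[:,2]>top-.006]
        print(n,nm,len(Q),'ztop',top.round(4),'top ctr',((q.min(0)+q.max(0))/2).round(4)[:2],q[:,:2].mean(0).round(4),'ext',np.ptp(q,axis=0)[:2].round(3),
          'x',np.percentile(Q[:,0],[2,98]).round(3),'y',np.percentile(Q[:,1],[2,98]).round(3))
for nm,P,g in(('T',PT,gt),('S',PS,gs)):
    for lbl,lo,hi,pl in(('table',-.02,.006,None),('board',.006,.018,None)):
        b=g&(P[:,2]>lo)&(P[:,2]<hi)&(P[:,0]>.3)&(P[:,0]<.6)&(abs(P[:,1]+.06)<.28)
        print(nm,lbl,b.sum(),np.median(P[b],0).round(4))
        if lbl=='board':
            (cx,sz,an)=cv2.minAreaRect(P[b][:,:2].astype(np.float32));print(cx,sz,an)
E
python3 m.py
```

```text
tub T 327 ztop 0.0667 top ctr [0.4454 0.1914] [0.4463 0.1916] ext [0.035 0.036] x [0.428 0.462] y [0.174 0.207]
tub S 651 ztop 0.0656 top ctr [0.4447 0.1934] [0.4448 0.1944] ext [0.036 0.038] x [0.428 0.46 ] y [0.179 0.211]
thin T 266 ztop 0.0957 top ctr [0.4451 0.064 ] [0.4448 0.064 ] ext [0.028 0.028] x [0.432 0.469] y [0.041 0.088]
thin S 749 ztop 0.0926 top ctr [0.4441 0.0645] [0.4436 0.0675] ext [0.028 0.032] x [0.428 0.469] y [0.04 0.09]
med T 782 ztop 0.1372 top ctr [ 0.4506 -0.0605] [ 0.4503 -0.0599] ext [0.03  0.031] x [0.426 0.474] y [-0.082 -0.034]
med S 1577 ztop 0.1354 top ctr [ 0.4503 -0.0585] [ 0.4498 -0.0561] ext [0.03  0.033] x [0.425 0.472] y [-0.066 -0.032]
gesso T 257 ztop 0.0502 top ctr [ 0.4426 -0.1728] [ 0.4426 -0.1725] ext [0.03  0.028] x [0.428 0.456] y [-0.185 -0.159]
gesso S 253 ztop 0.0488 top ctr [ 0.4421 -0.1713] [ 0.4419 -0.169 ] ext [0.031 0.031] x [0.427 0.456] y [-0.184 -0.155]
block T 175 ztop 0.0482 top ctr [0.5346 0.1469] [0.5346 0.1465] ext [0.024 0.022] x [0.522 0.546] y [0.135 0.157]
block S 316 ztop 0.0453 top ctr [0.534  0.1476] [0.5331 0.149 ] ext [0.026 0.024] x [0.521 0.544] y [0.137 0.16 ]
spool T 171 ztop 0.0426 top ctr [ 0.5853 -0.2564] [ 0.5851 -0.2565] ext [0.026 0.027] x [0.573 0.596] y [-0.269 -0.245]
spool S 109 ztop 0.0413 top ctr [ 0.5841 -0.2546] [ 0.5844 -0.2533] ext [0.024 0.023] x [0.573 0.596] y [-0.265 -0.243]
T table 27712 [ 0.4131 -0.0517 -0.0008]
T board 9629 [ 0.5512 -0.0269  0.0121]
(0.4730776250362396, -0.043469637632369995) (0.25787195563316345, 0.48782530426979065) 3.674234390258789
S table 17778 [ 0.3974  0.0578 -0.0018]
S board 6644 [0.5419 0.023  0.0107]
(0.47127971053123474, -0.03873109817504883) (0.2596546411514282, 0.49628961086273193) 3.5532214641571045
```

View pics/crop1.png

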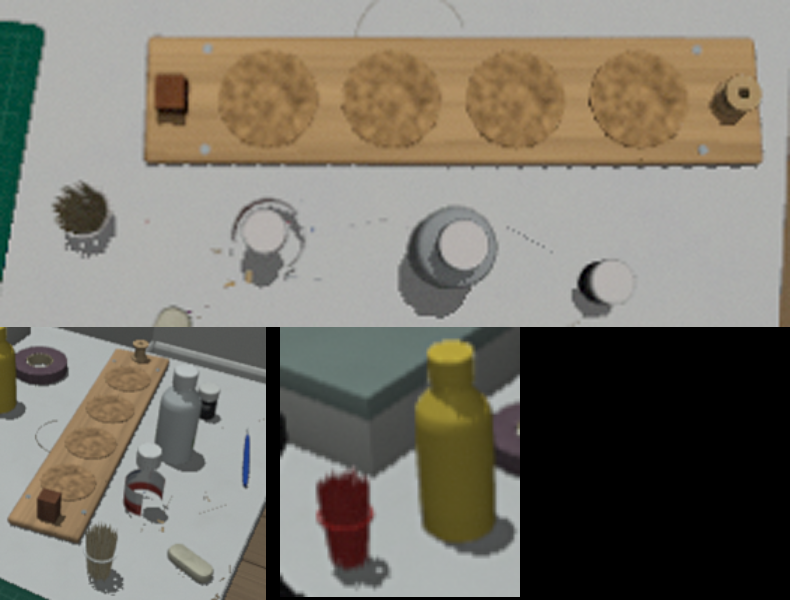

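The crop confirms it: block at the left end (crop 171,92), spool at the right (742,92). The meant white bottle and pale tub stand in front of the board, and the red and yellow look-alikes are behind it. Board-frame coordinates are worked out, so I'm moving now.

Emit:
apply_moves([
  [[0,0,0,0.1666,1],[0,0,0,0.1666,1],[0,0,0,0.1666,1],[0,0,0,0.1666,1],[0,0,0,0.1666,1],[0,0,0,0.1666,1],[0,0,0,0.1666,1],[0,36,0,0,1],[0,36,0,0,1],[0,36,0,0,1],[0,36,0,0,1],[0,36,0,0,1],[-40,0,0,0,1],[-50,0,0,0,1],[-50,0,0,0,1],[-50,0,0,0,1],[-50,0,0,0,1],[-50,0,0,0,1],[-30,0,0,0,1],[0,0,0,0,1]],
], newtons=40)

```text
clock: 2.65
ee_pos: [0.3988, 0.3265, 0.2455]
tool_rot: [-3.141, 0.001, 1.69]
ft_force: [-0.5, -0.3, -0.0]
gripper_width: 0.0855
grip_force: 0.0
```

```bash
cat > st.py <<'E'
from h import *
from rig import bot
T0=dict(med=(.4505,-.0595),thin=(.4445,.0645),tub=(.4452,.192),gesso=(.4423,-.172),A=(.5429,.0795),B=(.5541,-.0098),C=(.5652,-.0991),D=(.5764,-.1884))
def st():
    o=bot.get_obs();Rm=R.from_euler('xyz',o['tool_rot']).as_matrix();p=o['ee_pos']
    print('t%.2f'%o['clock'],'p',p.round(4),'rpy',o['tool_rot'].round(3),'F',o['ft_force'].round(1),'w %.4f g %.1f'%(o['gripper_width'],o['grip_force']))
    for n,(x,y) in T0.items():
        print(n,(1000*(np.array([x,y,0])-p)@Rm).round(1)[:2],end=' ')
    print()
if __name__=='__main__': st()
E
python3 st.py
```

```text
t2.65 p [0.3988 0.3265 0.2455] rpy [-3.141e+00  1.000e-03  1.690e+00] F [-0.5 -0.3 -0. ] w 0.0855 g 0.0
med [-389.2    5.5] thin [-265.3   14.3] tub [-138.8   30.2] gesso [-499.9  -16. ] A [-262.1  113.8] B [-352.1  114.3] C [-442.1  114.7] D [-532.1  115.2]
```

Emit:
apply_moves([
  [[-40,0,0,0,1],[-50,0,0,0,1],[-50,0,0,0,1],[-50,0,0,0,1],[-50,0,0,0,1],[-50,0,0,0,1],[-50,5.5,0,0,1],[-30,0,0,0,1],[-19,0,0,0,1],[0,0,0,0,1],[0,0,0,0,1]],
])

```text
clock: 4.03
ee_pos: [0.4519, -0.0546, 0.2451]
tool_rot: [-3.141, -0.001, 1.696]
ft_force: [0.2, 0.6, -0.6]
gripper_width: 0.0859
grip_force: 0.0
```

Run:
```python
from st import *
st(); c=grab('wrist','w1')
v,u=np.mgrid[0:480,0:640];P=pts(c,np.c_[u.ravel(),v.ravel()]);g=(c['range_z'].ravel()>0)
for n,(x,y) in list(T0.items())[:4]:
    m=g&(np.hypot(P[:,0]-x,P[:,1]-y)<.045)&(P[:,2]>.018)&(P[:,2]<.15)
    if m.sum()<20: print(n,m.sum());continue
    Q=P[m];top=np.percentile(Q[:,2],98);q=Q[Q[:,2]>top-.006]
    print(n,m.sum(),top.round(4),((q.min(0)+q.max(0))/2).round(4)[:2],np.ptp(q,axis=0)[:2].round(3))
K=np.array(c['K'])
for n in 'ABCD':
    x,y=T0[n];Rm=rot(c);a=np.linspace(0,6.28,24)
    w=np.c_[x+.036*np.cos(a),y+.036*np.sin(a),0*a+.014];pc=(w-c['xyz'])@Rm
    uv=cv2.projectPoints(pc,np.zeros(3),np.zeros(3),K,np.array([c['k1'],0,0,0,0.]))[0].reshape(-1,2)
    f=c['frame']; cv2.polylines(f,[uv.astype(np.int32)],True,(255,0,0),1)
cv2.imwrite('pics/w1o.png',c['frame'][:,:,::-1])
```

```text
t4.03 p [ 0.4519 -0.0546  0.2451] rpy [-3.141e+00 -1.000e-03  1.696e+00] F [ 0.2  0.6 -0.6] w 0.0859 g 0.0
med [-4.9 -2. ] thin [118.9   7.6] tub [245.3  24.3] gesso [-115.5  -24.2] A [121.4 107.1] B [ 31.4 107. ] C [-58.6 106.9] D [-148.6  106.8] 
med 5699 0.1367 [ 0.4512 -0.058 ] [0.031 0.03 ]
thin 2353 0.0952 [0.4461 0.0658] [0.029 0.029]
tub 0
gesso 1304 0.0494 [ 0.4442 -0.1697] [0.029 0.03 ]
```

View pics/w1o.png

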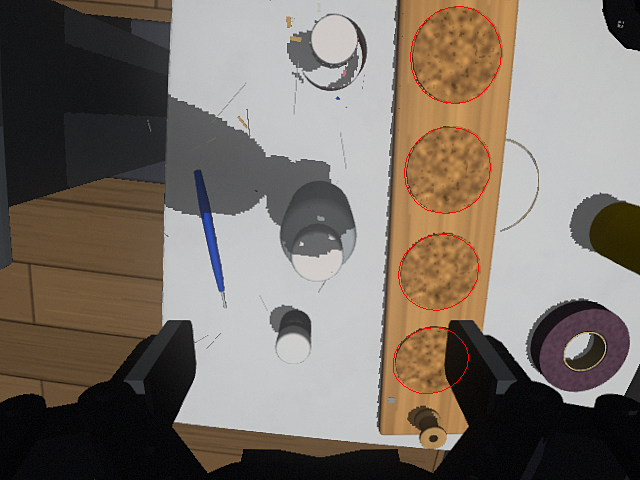

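The wrist view shows the four projected disc circles lying on the real discs at (456,55), (448,170), (440,272) and (432,360). The medium bottle's cap is at (318,250). The positions agree across views, so I'm descending on the medium bottle.

Emit:
apply_moves([
  [[-4,-1.6,0,0,1],[0,0,25,0,1],[0,0,30,0,1],[0,0,30,0,1],[0,0,30,0,1],[0,0,25,0,1],[0,0,18,0,1],[0,0,0,0,1],[0,0,0,0,0.5],[0,0,0,0,0.3],[0,0,0,0,0.3],[0,0,0,0,0.3],[0,0,0,0,0.3],[0,0,0,0,0.3],[0,0,0,0,0.3]],
], newtons=40)

```text
clock: 5.95
ee_pos: [0.4513, -0.0602, 0.0884]
tool_rot: [3.14, 0.0, 1.695]
ft_force: [-1.4, 0.7, 6.4]
gripper_width: 0.0499
grip_force: 41.0
```

```bash
python3 st.py
```

```text
t5.95 p [ 0.4513 -0.0602  0.0884] rpy [3.14  0.    1.695] F [-1.4  0.7  6.4] w 0.0499 g 41.0
med [ 0.8 -0.9] thin [124.6   8.5] tub [251.  25.] gesso [-109.8  -23. ] A [127.3 108. ] B [ 37.3 108.1] C [-52.7 108. ] D [-142.7  108.1]
```

Emit:
apply_moves([
  [[0,0,-5,0,0.3],[0,0,-15,0,0.3],[0,0,-20,0,0.3],[0,0,-15,0,0.3],[0,15,0,0,0.3],[0,25,0,0,0.3],[0,28,0,0,0.3],[0,25,0,0,0.3],[0,15,0,0,0.3],[15,0,0,0,0.3],[25,0,0,0,0.3],[30,0,0,0,0.3],[30,0,0,0,0.3],[16,0,0,0,0.3],[10,0,0,0,0.3],[0,0,0,0,0.3],[0,0,0,0,0.3]],
])

```text
clock: 8.07
ee_pos: [0.5424, 0.0767, 0.1424]
tool_rot: [3.141, 0.001, 1.693]
ft_force: [-0.1, -0.6, -3.6]
gripper_width: 0.0496
grip_force: 42.7
```

```bash
cat > ob.py <<'E'
from st import *
import sys
def ob(cam,tag,x,y,r=.05,z0=.02):
    c=grab(cam,tag);v,u=np.mgrid[0:480,0:640];P=pts(c,np.c_[u.ravel(),v.ravel()])
    m=(c['range_z'].ravel()>0)&(np.hypot(P[:,0]-x,P[:,1]-y)<r)&(P[:,2]>z0)
    Q=P[m];print(cam,m.sum())
    if len(Q)>20:
        top=np.percentile(Q[:,2],98);q=Q[Q[:,2]>top-.006];print('top',top.round(4),((q.min(0)+q.max(0))/2)[:2].round(4),np.ptp(q,axis=0)[:2].round(3),'zmin',Q[:,2].min().round(4),'x',np.percentile(Q[:,0],[1,99]).round(3),'y',np.percentile(Q[:,1],[1,99]).round(3))
if __name__=='__main__':
    st()
    for n in sys.argv[1].split(','):
        for cam in('top','scene'): ob(cam,sys.argv[2]+cam,*T0[n])
E
python3 ob.py A a
```

```text
t8.07 p [0.5424 0.0767 0.1424] rpy [3.141e+00 1.000e-03 1.693e+00] F [-0.1 -0.6 -3.6] w 0.0496 g 42.7
med [-123.8 -107.9] thin [ -0.  -98.7] tub [126.4 -82.5] gesso [-234.5 -129.7] A [2.9 0.8] B [-87.1   1. ] C [-177.1    1.2] D [-267.1    1.4] 
top 6444
top 0.6059 [0.4978 0.0844] [0.01  0.036] zmin 0.0543 x [0.495 0.579] y [0.032 0.118]
scene 12316
top 0.4449 [0.5418 0.0852] [0.071 0.08 ] zmin 0.0518 x [0.502 0.588] y [0.064 0.122]
```

Emit:
apply_moves([
  [[1.5,0.8,0,0,0.3],[0,0,10,0,0.3],[0,0,12,0,0.3],[0,0,8,0,0.3],[0,0,4,0,0.3],[0,0,2,0,0.3],[0,0,1,0,0.3],[0,0,1,0,0.3],[0,0,0,0,0.3],[0,0,0,0,0.3]],
])

```text
clock: 9.43
ee_pos: [0.543, 0.0797, 0.1044]
tool_rot: [3.141, -0.0, 1.695]
ft_force: [-0.2, -0.2, -3.2]
gripper_width: 0.0501
grip_force: 42.7
```

Emit:
apply_moves([
  [[0,0,1,0,0.3],[0,0,1,0,0.3],[0,0,0,0,0.3],[0,0,0,0,0.3]],
])

```text
clock: 9.93
ee_pos: [0.5429, 0.0797, 0.1025]
tool_rot: [3.141, -0.0, 1.695]
ft_force: [-1.4, 0.4, 0.5]
gripper_width: 0.0498
grip_force: 43.2
```

Contact felt (force rose from -3.2 to +0.5). Releasing and going up.

Emit:
apply_moves([
  [[0,0,0.5,0,0.3],[0,0,0,0,0.65],[0,0,0,0,0.75],[0,0,0,0,1],[0,0,0,0,1],[0,0,0,0,1],[0,0,-15,0,1],[0,0,-30,0,1],[0,0,-40,0,1],[0,0,-40,0,1],[0,0,-30,0,1],[0,-30,0,0,1],[0,-40,0,0,1],[0,-29,0,0,1],[0,0,0,0,1],[0,0,0,0,1]],
])

```text
clock: 11.92
ee_pos: [0.4457, 0.0677, 0.2577]
tool_rot: [3.139, -0.0, 1.695]
ft_force: [-1.2, -0.1, -0.7]
gripper_width: 0.0856
grip_force: 0.0
```

Run:
```python
from ob import *
st();ob('scene','s2',*T0['A'],r=.045);ob('wrist','w2',*T0['A'],r=.045);ob('wrist','w2',*T0['thin'],r=.04)
```

```text
t11.93 p [0.4457 0.0677 0.2577] rpy [ 3.139 -0.     1.695] F [-1.2 -0.1 -0.7] w 0.0856 g 0.0
med [-126.9  -11.6] thin [-3.1 -2.2] tub [123.4  14.2] gesso [-237.5  -33.7] A [-0.4 97.3] B [-90.4  97.3] C [-180.3   97.3] D [-270.3   97.4] 
scene 2522
top 0.358 [0.5048 0.0762] [0.013 0.028] zmin 0.02 x [0.499 0.563] y [0.067 0.108]
wrist 15125
top 0.3217 [0.5075 0.0866] [0.008 0.007] zmin 0.0201 x [0.499 0.556] y [0.063 0.108]
wrist 14967
top 0.3303 [0.4416 0.0825] [0.069 0.016] zmin 0.02 x [0.405 0.475] y [0.054 0.09 ]
```

View pics/s2.png

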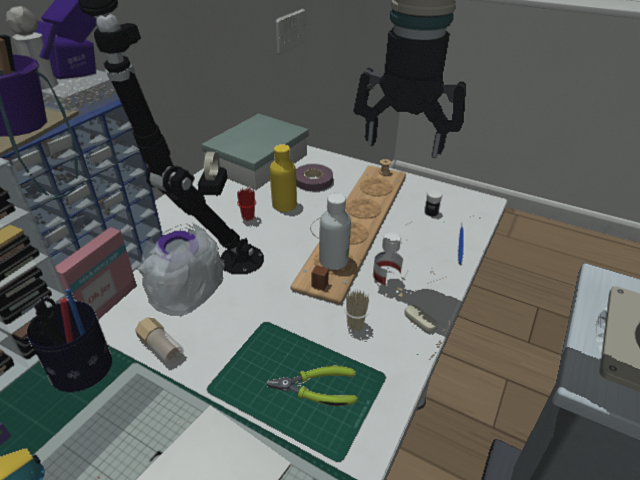

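The medium bottle stands upright on disc a at (335,235). Now I'll measure with the height limited to leave out the gripper.

```bash
sed -i "s/r=.05,z0=.02)/r=.05,z0=.02,z1=.17)/; s/(P\[:,2\]>z0)/(P[:,2]>z0)\&(P[:,2]<z1)/; s/c=grab(cam,tag)/c=load(tag) if cam is None else grab(cam,tag)/" ob.py
python3 - <<'E'
from ob import *
ob(None,'s2',*T0['A'],r=.04);ob(None,'w2',*T0['A'],r=.04);ob(None,'w2',*T0['thin'],r=.045)
E
```

```text
None 1903
top 0.148 [0.5407 0.083 ] [0.03 0.03] zmin 0.02 x [0.515 0.563] y [0.071 0.108]
None 7317
top 0.1505 [0.5427 0.0822] [0.032 0.031] zmin 0.0201 x [0.517 0.558] y [0.06  0.108]
None 1777
top 0.095 [0.4459 0.066 ] [0.029 0.029] zmin 0.02 x [0.428 0.47 ] y [0.047 0.091]
```

Medium bottle is about 3 mm from its disc's centre. Next is the thinner bottle.

Emit:
apply_moves([
  [[-2.5,-0.7,10,0,1],[0,0,35,0,1],[0,0,40,0,1],[0,0,40,0,1],[0,0,35,0,1],[0,0,27,0,1],[0,0,18,0,1],[0,0,0,0,1],[0,0,0,0,0.5],[0,0,0,0,0.3],[0,0,0,0,0.3],[0,0,0,0,0.3],[0,0,0,0,0.3],[0,0,0,0,0.3],[0,0,0,0,0.3]],
], newtons=35)

```text
clock: 13.95
ee_pos: [0.4448, 0.065, 0.0526]
tool_rot: [3.14, -0.0, 1.695]
ft_force: [-0.9, -0.5, 7.0]
gripper_width: 0.0484
grip_force: 36.0
```

```bash
python3 st.py
```

```text
t13.95 p [0.4448 0.065  0.0526] rpy [ 3.14  -0.     1.695] F [-0.9 -0.5  7. ] w 0.0484 g 36.0
med [-124.2   -9.8] thin [-0.4 -0.5] tub [126.  16.] gesso [-234.9  -31.9] A [ 2.3 99. ] B [-87.7  99.1] C [-177.7   99.1] D [-267.7   99.2]
```

Emit:
apply_moves([
  [[0,0,-5,0,0.3],[0,0,-15,0,0.3],[0,0,-20,0,0.3],[0,0,-5,0,0.3],[-15,0,0,0,0.3],[-25,0,0,0,0.3],[-28,0,0,0,0.3],[-20,0,0,0,0.3],[0,15,0,0,0.3],[0,25,0,0,0.3],[0,29,0,0,0.3],[0,20,0,0,0.3],[0,10,0,0,0.3],[0,0,10,0,0.3],[0,0,10,0,0.3],[0,0,5,0,0.3],[0,0,2,0,0.3],[0,0,0,0,0.3],[0,0,0,0,0.3]],
])

```text
clock: 16.32
ee_pos: [0.5535, -0.0102, 0.07]
tool_rot: [3.141, 0.0, 1.695]
ft_force: [-0.2, -0.8, -1.6]
gripper_width: 0.048
grip_force: 36.7
```

```bash
python3 st.py
```

```text
t16.32 p [ 0.5535 -0.0102  0.07  ] rpy [3.141 0.    1.695] F [-0.2 -0.8 -1.6] w 0.0480 g 36.7
med [ -36.2 -108.3] thin [ 87.6 -99. ] tub [214.  -82.5] gesso [-146.8 -130.4] A [90.3  0.5] B [0.3 0.6] C [-89.7   0.6] D [-179.7    0.7]
```

Expected contact is at z = 0.0666.

Emit:
apply_moves([
  [[0,0.5,1.2,0,0.3],[0,0,1,0,0.3],[0,0,0.8,0,0.3],[0,0,0.6,0,0.3],[0,0,0,0,0.3]],
])

```text
clock: 16.95
ee_pos: [0.5539, -0.0101, 0.0667]
tool_rot: [3.141, -0.0, 1.695]
ft_force: [-1.0, -0.6, 3.6]
gripper_width: 0.0483
grip_force: 37.3
```

Emit:
apply_moves([
  [[0,0,0,0,0.6],[0,0,0,0,0.75],[0,0,0,0,1],[0,0,0,0,1],[0,0,0,0,1],[0,0,-15,0,1],[0,0,-30,0,1],[0,0,-40,0,1],[0,0,-40,0,1],[0,0,-30,0,1],[0,-40,0,0,1],[0,-42,0,0,1],[30,0,0,0,1],[45,0,0,0,1],[50,0,0,0,1],[50,0,0,0,1],[30,0,0,0,1],[9,0,0,0,1],[0,0,0,0,1],[0,0,0,0,1]],
])

```text
clock: 19.45
ee_pos: [0.4464, 0.1903, 0.2215]
tool_rot: [3.141, 0.001, 1.692]
ft_force: [0.3, -1.0, 0.3]
gripper_width: 0.0853
grip_force: 0.0
```

Run:
```python
from ob import *
st();ob('top','t3',*T0['B'],r=.04);ob('wrist','w3',*T0['tub'],r=.035,z1=.1);ob('scene','s3',*T0['B'],r=.04)
```

```text
t19.45 p [0.4464 0.1903 0.2215] rpy [3.141e+00 1.000e-03 1.692e+00] F [ 0.3 -1.   0.3] w 0.0853 g 0.0
med [-248.4  -26.2] thin [-124.6  -17.1] tub [ 1.9 -1. ] gesso [-359.1  -47.9] A [-121.6   82.4] B [-211.6   82.7] C [-301.5   82.9] D [-391.5   83.2] 
top 299
top 0.1095 [ 0.5542 -0.011 ] [0.029 0.028] zmin 0.0227 x [0.539 0.578] y [-0.035  0.014]
wrist 2139
top 0.0666 [0.4463 0.1941] [0.036 0.036] zmin 0.0202 x [0.428 0.463] y [0.177 0.212]
scene 493
top 0.1065 [ 0.5516 -0.009 ] [0.026 0.03 ] zmin 0.0204 x [0.535 0.572] y [-0.036  0.005]
```

View pics/w3.png

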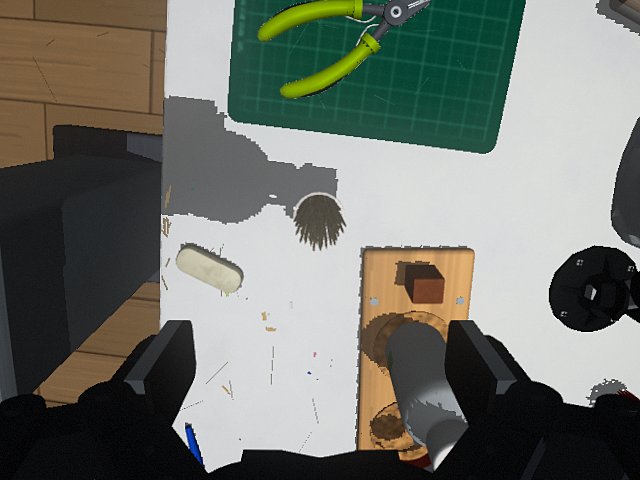

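The wrist view shows the tub's rim and picks at (320,215), the block at (425,283), and the eraser at (210,268), clear of the fingers. The thinner bottle is within about 2 mm of disc b's centre. Now the tub.

Emit:
apply_moves([
  [[2.5,-0.8,10,0,1],[0,0,35,0,1],[0,0,40,0,1],[0,0,40,0,1],[0,0,35,0,1],[0,0,20,0,1],[0,0,12,0,1],[0,0,3,0,1],[0,0,0,0,0.6],[0,0,0,0,0.4],[0,0,0,0,0.25],[0,0,0,0,0.25],[0,0,0,0,0.25],[0,0,0,0,0.25],[0,0,0,0,0.25],[0,0,0,0,0.25]],
], newtons=25)

```text
clock: 21.6
ee_pos: [0.4453, 0.1948, 0.0269]
tool_rot: [3.14, -0.001, 1.695]
ft_force: [-1.0, -0.2, 5.6]
gripper_width: 0.0366
grip_force: 24.8
```

```bash
python3 st.py
```

```text
t21.60 p [0.4453 0.1948 0.0269] rpy [ 3.140e+00 -1.000e-03  1.695e+00] F [-1.  -0.2  5.6] w 0.0366 g 24.8
med [-253.   -26.3] thin [-129.2  -16.9] tub [-2.8 -0.5] gesso [-363.6  -48.3] A [-126.5   82.6] B [-216.5   82.7] C [-306.5   82.6] D [-396.5   82.7]
```

Emit:
apply_moves([
  [[0,0,-5,0,0.25],[0,0,-20,0,0.25],[0,0,-25,0,0.25],[0,0,-10,0,0.25],[-20,0,0,0,0.25],[-35,0,0,0,0.25],[-45,0,0,0,0.25],[-50,0,0,0,0.25],[-50,0,0,0,0.25],[-45,0,0,0,0.25],[-35,0,0,0,0.25],[-20,0,0,0,0.25],[-5,0,0,0,0.25],[0,15,0,0,0.25],[0,25,0,0,0.25],[0,25,0,0,0.25],[0,13,0,0,0.25],[0,4.5,0,0,0.25],[0,0,0,0,0.25],[0,0,0,0,0.25]],
])

```text
clock: 24.1
ee_pos: [0.5635, -0.0982, 0.0861]
tool_rot: [-3.14, -0.0, 1.694]
ft_force: [0.4, -0.1, -0.3]
gripper_width: 0.0367
grip_force: 25.2
```

Run:
```python
from ob import *
st();ob('scene','s4',*T0['C'],r=.04,z1=.14)
```

```text
t24.10 p [ 0.5635 -0.0982  0.0861] rpy [-3.14  -0.     1.694] F [ 0.4 -0.1 -0.3] w 0.0367 g 25.2
med [  52.2 -107.3] thin [176. -98.] tub [302.5 -81.6] gesso [ -58.4 -129.2] A [178.8   1.5] B [88.8  1.6] C [-1.2  1.7] D [-91.2   1.8] 
scene 1052
top 0.1375 [ 0.5688 -0.0957] [0.07  0.036] zmin 0.0585 x [0.527 0.602] y [-0.113 -0.08 ]
```

View pics/s4.png

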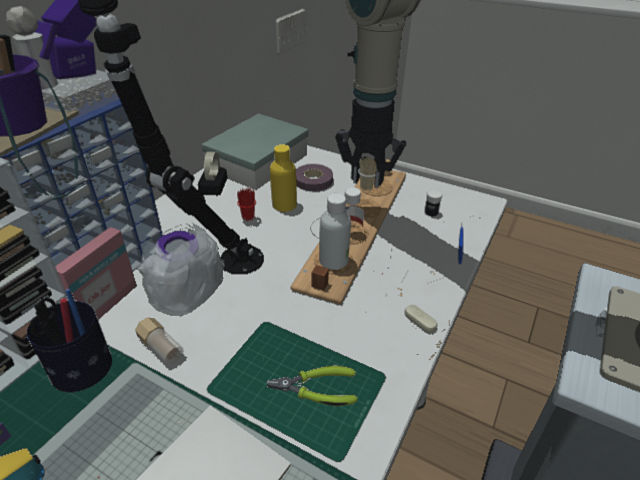

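The tub is held upright at (368,178) over disc c. Lowering.

Emit:
apply_moves([
  [[0.5,1.5,8,0,0.25],[0,0,14,0,0.25],[0,0,12,0,0.25],[0,0,5,0,0.25],[0,0,2.5,0,0.25],[0,0,1,0,0.25],[0,0,1,0,0.25],[0,0,0.7,0,0.25],[0,0,0,0,0.25],[0,0,0,0,0.25]],
])

```text
clock: 25.4
ee_pos: [0.5659, -0.0973, 0.0421]
tool_rot: [3.141, 0.0, 1.695]
ft_force: [-0.4, 0.5, -0.8]
gripper_width: 0.0369
grip_force: 25.2
```

Emit:
apply_moves([
  [[-0.5,0,0.6,0,0.25],[0,0,0.6,0,0.25],[0,0,0.4,0,0.25],[0,0,0,0,0.25]],
])

```text
clock: 25.9
ee_pos: [0.566, -0.098, 0.041]
tool_rot: [3.141, -0.0, 1.694]
ft_force: [-0.5, 0.2, 5.8]
gripper_width: 0.0371
grip_force: 25.7
```

Emit:
apply_moves([
  [[0,0,0,0,0.5],[0,0,0,0,0.6],[0,0,0,0,1],[0,0,0,0,1],[0,0,0,0,1],[0,0,-15,0,1],[0,0,-30,0,1],[0,0,-40,0,1],[0,0,-40,0,1],[0,0,-25,0,1],[0,-40,0,0,1],[0,-50,0,0,1],[0,-40,0,0,1],[-30,0,0,0,1],[-29,0,0,0,1],[0,0,0,0,1],[0,0,0,0,1]],
])

```text
clock: 28.02
ee_pos: [0.4441, -0.1718, 0.1908]
tool_rot: [3.141, -0.001, 1.695]
ft_force: [-0.2, -0.1, 0.4]
gripper_width: 0.0854
grip_force: 0.0
```

Run:
```python
from ob import *
st();ob('top','t5',*T0['C'],r=.035,z1=.12);ob('scene','s5',*T0['C'],r=.035,z1=.12);ob('wrist','w5',*T0['gesso'],r=.035,z1=.08)
ob(None,'s5',*T0['gesso'],r=.035,z1=.07)
```

```text
t28.02 p [ 0.4441 -0.1718  0.1908] rpy [ 3.141e+00 -1.000e-03  1.695e+00] F [-0.2 -0.1  0.4] w 0.0854 g 0.0
med [110.5  20.2] thin [234.3  29.6] tub [360.8  46. ] gesso [-0.1 -1.8] A [237.1 129.1] B [147.1 129.2] C [ 57.1 129.2] D [-32.9 129.2] 
top 319
top 0.0798 [ 0.5659 -0.1002] [0.035 0.035] zmin 0.026 x [0.549 0.582] y [-0.117 -0.082]
scene 398
top 0.0783 [ 0.5658 -0.0956] [0.036 0.036] zmin 0.0202 x [0.548 0.58 ] y [-0.113 -0.081]
wrist 1914
top 0.0497 [ 0.4438 -0.1707] [0.03 0.03] zmin 0.02 x [0.43  0.458] y [-0.184 -0.156]
None 273
top 0.0491 [ 0.4423 -0.1701] [0.031 0.031] zmin 0.0201 x [0.427 0.457] y [-0.185 -0.154]
```

Tub is good, about 1 mm off. Now the gesso pot.

Emit:
apply_moves([
  [[0.8,-1,10,0,1],[0,0,35,0,1],[0,0,40,0,1],[0,0,40,0,1],[0,0,28,0,1],[0,0,12,0,1],[0,0,3,0,1],[0,0,0,0,1],[0,0,0,0,0.6],[0,0,0,0,0.35],[0,0,0,0,0.2],[0,0,0,0,0.2],[0,0,0,0,0.2],[0,0,0,0,0.2],[0,0,0,0,0.2],[0,0,0,0,0.2]],
], newtons=25)

```text
clock: 30.18
ee_pos: [0.4433, -0.1718, 0.0227]
tool_rot: [3.141, 0.0, 1.695]
ft_force: [0.1, 0.0, 4.7]
gripper_width: 0.0296
grip_force: 24.6
```

```bash
python3 st.py
```

```text
t30.18 p [ 0.4433 -0.1718  0.0227] rpy [3.141 0.    1.695] F [0.1 0.  4.7] w 0.0296 g 24.6
med [110.5  21. ] thin [234.3  30.3] tub [360.8  46.8] gesso [-0.1 -1. ] A [237.1 129.8] B [147.1 129.9] C [ 57.1 129.9] D [-32.9 130. ]
```

Emit:
apply_moves([
  [[0,0,-5,0,0.2],[0,0,-15,0,0.2],[0,0,-20,0,0.2],[-15,0,0,0,0.2],[-18.5,0,0,0,0.2],[0,15,0,0,0.2],[0,30,0,0,0.2],[0,35,0,0,0.2],[0,30,0,0,0.2],[0,15,0,0,0.2],[0,5,0,0,0.2],[0,0,0,0,0.2],[0,0,8,0,0.2],[0,0,10,0,0.2],[0,0,4,0,0.2],[0,0,2,0,0.2],[0,0,0,0,0.2],[0,0,0,0,0.2]],
])

```text
clock: 32.42
ee_pos: [0.5765, -0.189, 0.0387]
tool_rot: [3.141, 0.0, 1.695]
ft_force: [0.0, -0.3, 0.3]
gripper_width: 0.0299
grip_force: 24.8
```

```bash
python3 st.py
```

```text
t32.42 p [ 0.5765 -0.189   0.0387] rpy [3.141 0.    1.695] F [ 0.  -0.3  0.3] w 0.0299 g 24.8
med [ 144.1 -109. ] thin [267.9 -99.7] tub [394.3 -83.2] gesso [  33.5 -131. ] A [ 2.706e+02 -2.000e-01] B [ 1.806e+02 -1.000e-01] C [90.7 -0.1] D [0.7 0. ]
```

Emit:
apply_moves([
  [[0,0,0.8,0,0.2],[0,0,0.8,0,0.2],[0,0,0.5,0,0.2],[0,0,0,0,0.2]],
])

```text
clock: 32.92
ee_pos: [0.5764, -0.189, 0.0367]
tool_rot: [3.141, -0.0, 1.695]
ft_force: [-2.0, 0.9, 4.8]
gripper_width: 0.0296
grip_force: 25.0
```

Emit:
apply_moves([
  [[0,0,0,0,0.42],[0,0,0,0,0.5],[0,0,0,0,1],[0,0,0,0,1],[0,0,0,0,1],[0,0,-15,0,1],[0,0,-30,0,1],[0,0,-40,0,1],[0,0,-40,0,1],[0,0,-35,0,1],[0,-40,0,0,1],[0,-50,0,0,1],[0,-40,0,0,1],[0,0,0,0,1],[0,0,0,0,1]],
])

```text
clock: 34.8
ee_pos: [0.4484, -0.2052, 0.1972]
tool_rot: [3.139, 0.001, 1.695]
ft_force: [1.0, 0.1, -0.0]
gripper_width: 0.0854
grip_force: 0.0
```

Run:
```python
from ob import *
st();grab('top','t6');grab('scene','s6')
for n in 'ABCD':
    print(n,T0[n])
    for t in('t6','s6'): ob(None,t,*T0[n],r=.04,z1=.16)
cv2.imwrite('pics/fin.png',np.hstack([load('s6')['frame'][100:400,200:520,::-1],load('t6')['frame'][180:480,200:520,::-1]]))
```

```text
t34.80 p [ 0.4484 -0.2052  0.1972] rpy [3.139e+00 1.000e-03 1.695e+00] F [ 1.   0.1 -0. ] w 0.0854 g 0.0
med [144.4  19.6] thin [268.2  29. ] tub [394.7  45.4] gesso [33.8 -2.4] A [270.9 128.5] B [180.9 128.6] C [ 91.  128.5] D [  1.  128.6] 
A (0.5429, 0.0795)
None 824
top 0.1512 [0.5416 0.0798] [0.029 0.03 ] zmin 0.0201 x [0.516 0.565] y [0.054 0.103]
None 1912
top 0.148 [0.5405 0.082 ] [0.03  0.031] zmin 0.0201 x [0.515 0.563] y [0.071 0.108]
B (0.5541, -0.0098)
None 298
top 0.1098 [ 0.5542 -0.0111] [0.028 0.027] zmin 0.0223 x [0.539 0.578] y [-0.035  0.014]
None 495
top 0.1067 [ 0.5525 -0.0073] [0.028 0.03 ] zmin 0.0204 x [0.535 0.571] y [-0.037  0.006]
C (0.5652, -0.0991)
None 319
top 0.0798 [ 0.5649 -0.1005] [0.032 0.035] zmin 0.0279 x [0.548 0.583] y [-0.117 -0.082]
None 395
top 0.0783 [ 0.5665 -0.098 ] [0.036 0.031] zmin 0.0201 x [0.548 0.58 ] y [-0.111 -0.082]
D (0.5764, -0.1884)
None 290
top 0.0644 [ 0.5757 -0.1904] [0.029 0.031] zmin 0.0207 x [0.561 0.589] y [-0.204 -0.175]
None 277
top 0.0627 [ 0.5753 -0.1873] [0.03  0.032] zmin 0.0206 x [0.561 0.589] y [-0.201 -0.172]
```

View pics/fin.png

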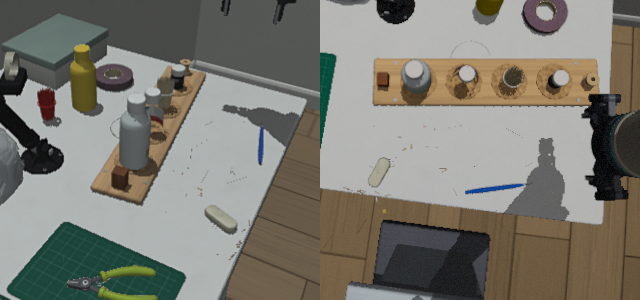

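All four stand upright and centred within about 3 mm, in order from the block (383,80) to the spool (592,78). The arm is clear, so I'm handing in.

```bash
python3 -c "
from rig import bot
print(bot.sign_off())"
```

```text
the job is handed in; nothing more can be done
None
```

The four containers stand on their discs in height order, medium bottle by the block down to gesso pot by the spool, each measured upright and within about 3 mm of centre; the job was handed in at about 35 s of 104 s, with no verdict returned.

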